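# Fit a surge-arrester cartridge in the holder whose catch holds

### The arm

A 7-joint arm with a two-finger parallel gripper is mounted at the origin on the work surface. World frame = base frame: x ahead of the robot, y to its left, z up, the work surface at z = 0. Lengths are in m, angles in rad, forces in N, time in s.
With the tool pointing down it reaches from about 0.4 to 0.75 m from the base axis. Payload 19.5 kg.
Tool frame: the origin (TCP) lies on the centre line of the jaws, within the pads' length; the fingertips stand 19 mm ahead of it and the grasp point (between the pads) is the TCP; z points along the fingers, y is the direction in which the jaws open and shut (so a half turn about z gives the same grasp; the last joint's range is limited). The gripper opens to 85 mm and grips with 20 to 120 N. Pads are 22 mm wide; open, the fingers measure 114 mm over their backs; the gripper's body (76 mm by 85 mm) begins 54 mm behind the grasp point. The pads swing forward as they close: fully open they stand 13 mm farther back than shut.
Start: joints at [-1.381, 0.707, -0.028, 1.485, 0.022, 0.951, -0.075], TCP at [0.132, 0.56, 0.228] pointing down, gripper open.
Joint ranges: [-2.71, 2.71], [-0.32, 2.16], [-1.57, 1.52], [0, 2.45], [-1.46, 4.6], [0, 2.02], [-2.83, 2.83]. Speed limits (rad/s): [1.89, 1.89, 2.57, 2.57, 3.01, 3.01, 3.01].

### API

Orientations are given as a 3x3 rotation matrix whose columns are the frame's x, y, z axes.
In Python, from bench import env gives the robot as it stands.
- The arm moves only by the tool carry_out, never from a script. Its argument "plan" is a list of rows, each a list of 3 entries, a list of its own where there are three numbers: the shift along the tool's x, y, z as a fraction of full scale, then the turn, a rotation vector about the tool's x, y, z as a fraction of full scale, then the closure, from 0 (fully open) to 1 (shut). In form: [[[tx, ty, tz], [wx, wy, wz], gripper], ...]. A call has 1 to 5 rows; each row is the pose to reach, as a shift and turn from the pose commanded when the call began, along the tool's axes at that moment, turning the shorter way round; what a row does not reach only later rows make up. Full scale, the value 1, is 400 mm for a shift and 360 degrees for a turn. A row lasts 1/8 s, in which the tool goes at most 62.5 mm and 10.7 degrees, less where a joint would pass 70% of its speed; a pose out of reach is approached as far as the arm can. A call with a number of a shift or a turn outside -1 to 1 is refused whole. A call with a gripper value outside its range is refused whole. The fingers move at their own pace and stop on an object; "force" is the grip in N (left out, the last holds). Time passes only in rows, so rows that repeat a pose let the fingers close. It gives the time, the measured TCP pose, the force and the opening at its end, in the units of the state.
- env.get_obs(): the state, without advancing time (a new reading comes with each control period).
- env.read_camera(name): name is "scene" or "top"; returns a dict with "pixels" (480x640x3 uint8, red, green, blue), "intrinsics" (3x3 intrinsics, pixels), "position" and "attitude" of the camera in the world. Camera axes: x right, y down, z forward; pixel columns grow to the right and rows downward; lengths in m; the calibration is good to about 2 mm. A picture is of the moment at which its call begins. There is no depth.
- env.hand_in(): hands the job in, once; it reports no verdict.
The state is a dict: "clock": time; "joint_pos": joint angles; "qvel": joint speeds; "joint_torque": joint torques, N m; "ee_pos": TCP position; "orientation": TCP orientation; "ft_force": force on the tool from outside, world axes, zero at the start; "moment": the same for the moment, N m; "gripper_width": finger opening in m.
Only numpy, scipy, OpenCV 4.12 (cv2) and the standard library are available. Lean on these libraries where they do the work, as an engineer would, in place of code of your own. Each camera call takes 0.05 s, during which the arm holds its last target.

### The job

Fit the surge-arrester cartridge into one of the three old holders on the rail plate: push it straight down until its holder's spring catches click and it sits fully home, then prove the catches with a steady upward tug of about 10 N, held for half a second. Only one holder is in order: a tired one lets the cartridge out under a much lighter tug, and a seized one does not click even at a push of 18 N, so in either case take the cartridge out and try another holder. Never push or pull the cartridge with more than 30 N; leave it fully home and let go of in the holder that held the tug, and leave the other things on the desk where they are.

Things in the scene. Friction and masses are not known exactly. Their poses are not given: they have to be found in the camera images.
- plate: mounting plate, bare steel, 160 x 290 x 3 mm, lying on the desk and fixed; origin at the centre of its underside, x across the rail, y along the rail, z up. A top-hat rail runs along y in the middle; on it stand three equal grey arrester holders side by side 54 mm apart, with low terminal blocks (top 54 mm over the desk) at both ends of the row.
- way_1 (a point): centre of the pocket floor of the holder at the row's +y end (plate frame), 32 mm over the desk, axes as the plate's. Holder: 90 mm (x) by 44 mm (y). Pocket: 1 mm of play on every side of the cartridge; end blocks 46 mm apart in x, tops 31 mm over the floor; cheeks 36 mm apart in y, tops 21 mm over it; mouth edges bevelled by 4 mm (x) and 3.5 mm (y).
- way_2 (a point): the same point of the middle holder (same shape). In all, a rounded spring catch in each end block reaches 4 mm into the pocket, 15 mm over its floor. Going down, the cartridge meets the catches with its underside 15 mm over the floor, is past them at 4 mm and fully home on the floor; tugged, it then rises about 2 mm freely before the catches bear.
- way_3 (a point): the same point of the holder at the row's -y end (same shape). The holder in order clicks in at a push of 9 to 14 N and lets go only above a tug of 15 N; the tired one clicks in below 5 N and lets go below 7 N; the seized one stops the cartridge about 14 mm short of the floor. Which is which cannot be seen and changes from run to run.
- cartridge: the arrester cartridge, a loose black plastic block 44 mm (its x) by 34 mm (its y) by 64 mm high, 180 g, standing upright on the desk; origin at the centre of its underside. Its foot is bevelled at both x ends and above the foot each x end has a notch for a catch. It fits with its 44 mm side along the plate's x, either way round; fully home its top 33 mm stand above the holder's end blocks and can be gripped across the 34 mm.
- foot: the lower 20 mm of the cartridge, which plugs into the pocket; part of the cartridge, same origin and axes
- ledges: the two sloping ledges at the x ends of that foot, 9 to 13 mm over its underside, that the catches snap over and bear on; part of the cartridge, same origin and axes
- screwdriver: screwdriver lying on the desk, bystander, origin under its middle
- bottle: amber bottle, 62 mm thick and 170 mm high, bystander, origin at the centre of its underside
- sprayer: green spray bottle with white head, 80 mm thick and about 180 mm high, bystander, origin at the centre of its underside
- microphone: black hand microphone, 215 mm long, lying on the desk, bystander, origin under its middle
There are look-alikes about, which are no part of the job. What is shaped like the cartridge but green or red is not meant.

How it is judged:
On the way, in this order (a step that is already met when the one before it is completed fails the run):
1. the cartridge is pushed fully home in a holder, under its catches (((z of cartridge in the frame of way_1 between -0.002 and 0.0014 m and horizontal distance between cartridge and way_1 below 0.004 m and angle between cartridge's own z axis and vertical below 0.1 rad) or (z of cartridge in the frame of way_2 between -0.002 and 0.0014 m and horizontal distance between cartridge and way_2 below 0.004 m and angle between cartridge's own z axis and vertical below 0.1 rad) or (z of cartridge in the frame of way_3 between -0.002 and 0.0014 m and horizontal distance between cartridge and way_3 below 0.004 m and angle between cartridge's own z axis and vertical below 0.1 rad))), for 0.1 s.
2. it is tugged upward with about 10 N (8 N at least) against the catches of a holder, which hold (((z of cartridge in the frame of way_1 between 0.0015 and 0.0045 m and horizontal distance between cartridge and way_1 below 0.004 m and angle between cartridge's own z axis and vertical below 0.1 rad and contact force between ledges and anything else above 7 N) or (z of cartridge in the frame of way_2 between 0.0015 and 0.0045 m and horizontal distance between cartridge and way_2 below 0.004 m and angle between cartridge's own z axis and vertical below 0.1 rad and contact force between ledges and anything else above 7 N) or (z of cartridge in the frame of way_3 between 0.0015 and 0.0045 m and horizontal distance between cartridge and way_3 below 0.004 m and angle between cartridge's own z axis and vertical below 0.1 rad and contact force between ledges and anything else above 7 N))), for 0.3 s.
At the end, for the whole second after the job is handed in: the cartridge stands in the holder that held the tug, upright, under its catches (its underside within 3 mm of the pocket floor, within 4 mm sideways, tilted by less than 0.1 rad), at rest and let go (((z of cartridge in the frame of way_1 between -0.002 and 0.0032 m and horizontal distance between cartridge and way_1 below 0.004 m and angle between cartridge's own z axis and vertical below 0.1 rad) or (z of cartridge in the frame of way_2 between -0.002 and 0.0032 m and horizontal distance between cartridge and way_2 below 0.004 m and angle between cartridge's own z axis and vertical below 0.1 rad) or (z of cartridge in the frame of way_3 between -0.002 and 0.0032 m and horizontal distance between cartridge and way_3 below 0.004 m and angle between cartridge's own z axis and vertical below 0.1 rad)) and linear speed of cartridge below 0.01 m/s); the robot touches nothing.
It fails at once if the cartridge is forced: its foot bears on the holder or anything else with over 80 N, summed over its contacts (well over 30 N of push or pull, or jammed askew) (contact force between foot and anything else above 80 N).
It fails at once if the screwdriver is shifted by more than 3 cm (distance of screwdriver from where it was at the start of the episode above 0.03 m).
It fails at once if the amber bottle is shifted by more than 3 cm (distance of bottle from where it was at the start of the episode above 0.03 m).
It fails at once if the spray bottle is shifted by more than 3 cm (distance of sprayer from where it was at the start of the episode above 0.03 m).
It fails at once if the microphone is shifted by more than 3 cm (distance of microphone from where it was at the start of the episode above 0.03 m).
It also fails if it takes over 72 s, if anything falls off the work surface, if the arm or the gripper's body presses on something with over 40 N, if the wrist force passes 120 N, or if a joint passes its speed limit or range.

## Working session

There is one attempt and no reset: what is moved stays moved. The work goes in short steps, Python scripts to look and compute and a tool call to move; the robot and the scene stay as the last step left them, time stands still between calls to the robot, and variables do not carry over. Pictures are saved under pics/ and viewed, and the job is handed in when it is done.

Besides the shell and the picture viewer there is one more tool, called after "Emit:" by a JSON object that holds its "name" and its "arguments". carry_out: Moves the arm, as the interface text tells. Shift numbers are shares of 400 mm and turn numbers shares of 360 degrees, none past 1 either way. Its arguments: {"type":"object","properties":{"plan":{"type":"array","items":{"type":"array"}},"force":{"type":"number"}},"required":["plan"]}

```bash
ls; mkdir -p pics; cat > h.py <<'E'
import numpy as np, cv2, pickle
from bench import env
def snap(n,fn):
    c=env.read_camera(n); cv2.imwrite('pics/'+fn,c['pixels'][:,:,::-1]); pickle.dump(c,open('pics/'+fn+'.pkl','wb')); return c
def ray(c,u,v):
    d=np.linalg.inv(np.array(c['intrinsics']))@np.array([u,v,1.]); return np.array(c['position']),np.array(c['attitude'])@d
def onz(c,u,v,z):
    p,d=ray(c,u,v); return p+d*(z-p[2])/d[2]
def proj(c,P):
    q=np.array(c['attitude']).T@(np.array(P)-np.array(c['position'])); q=np.array(c['intrinsics'])@q; return q[:2]/q[2]
def st():
    o=env.get_obs(); print('t',round(o['clock'],3),'p',np.round(o['ee_pos'],4),'F',np.round(o['ft_force'],2),'M',np.round(o['moment'],2),'w',round(float(o['gripper_width']),4)); return o
E
python3 - <<'E'
from h import *
for n in('scene','top'):
    c=snap(n,n+'0.png'); print(c['intrinsics'],c['position'],c['attitude'])
o=st(); print(o['orientation'])
E
```

```text
pics
[[589.0019176    0.         325.51338912]
 [  0.         589.0019176  239.08502722]
 [  0.           0.           1.        ]] [1.41966096 0.31305695 0.97137997] [[-0.3857533   0.66121259 -0.64342234]
 [ 0.92258368  0.28084867 -0.26450593]
 [ 0.00580965 -0.69564498 -0.71836224]]
[[504.91443346   0.         313.09398438]
 [  0.         504.91443346 242.57446385]
 [  0.           0.           1.        ]] [ 0.52782254 -0.01617948  1.16409646] [[ 0.0068058  -0.99851993  0.05395959]
 [-0.9999469  -0.00721325 -0.00735995]
 [ 0.00773828 -0.05390663 -0.998516  ]]
t 0.1 p [0.132  0.5594 0.2278] F [ 0.14 -0.16 -0.85] M [-0.01  0.   -0.  ] w 0.0857
[[-9.73251669e-01  2.29741487e-01 -1.95967427e-04]
 [ 2.29741569e-01  9.73251222e-01 -9.32461731e-04]
 [-2.34996069e-05 -9.52541800e-04 -9.99999546e-01]]
```

View pics/scene0.png

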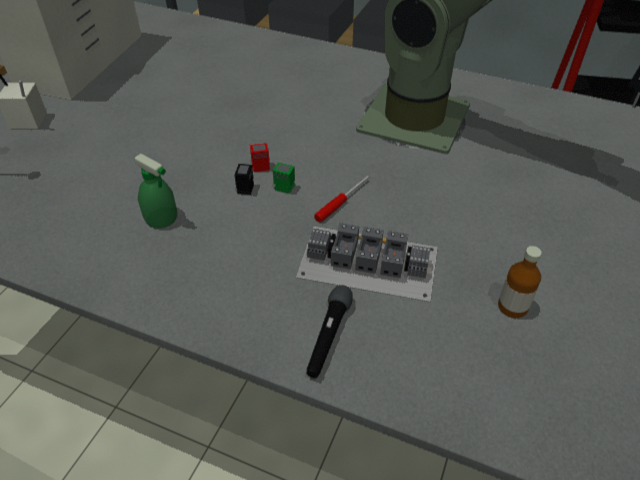

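View pics/top0.png

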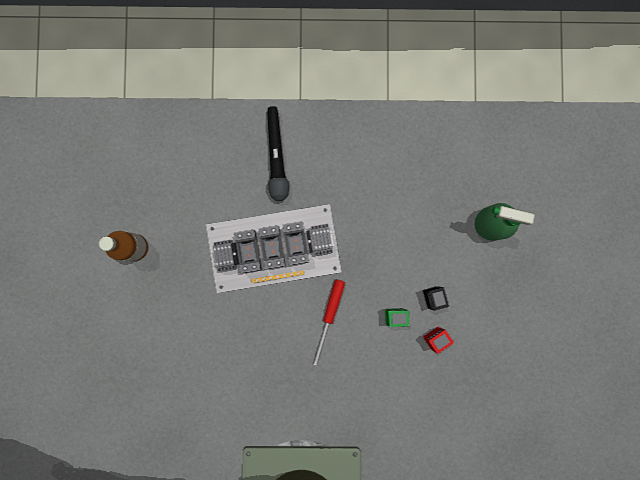

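Candidates (top view): black block at (436,298), green look-alike at (398,318), red look-alike at (438,341). In the scene view they are at (244,179), (284,178) and (260,157). The description says black, so I choose (436,298). I'll check it in a close crop along with the plate.

```bash
python3 - <<'E'
import cv2,numpy as np
t=cv2.imread('pics/top0.png');s=cv2.imread('pics/scene0.png')
a=cv2.resize(t[270:370,370:470],(400,400),interpolation=cv2.INTER_CUBIC)
b=cv2.resize(s[140:210,220:320],(400,280),interpolation=cv2.INTER_CUBIC)
o=np.zeros((400,800,3),np.uint8);o[:,:400]=a;o[:280,400:]=b;cv2.imwrite('pics/c1.png',o)
cv2.imwrite('pics/c2.png',cv2.resize(t[195:305,195:350],(775,550),interpolation=cv2.INTER_CUBIC))
E
```

```text
(no output)
```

View pics/c1.png

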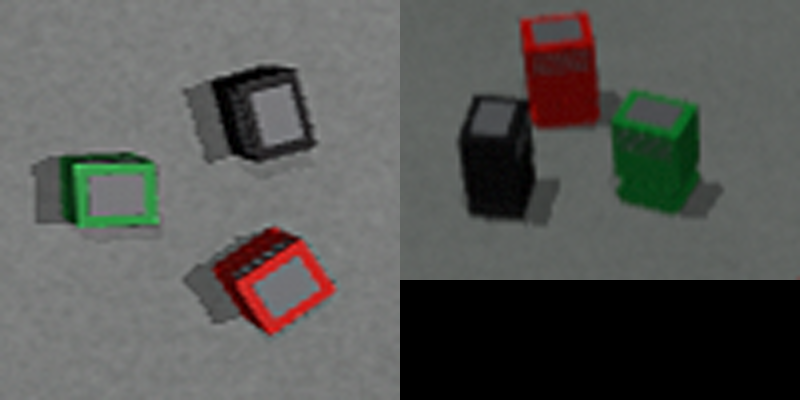

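View pics/c2.png

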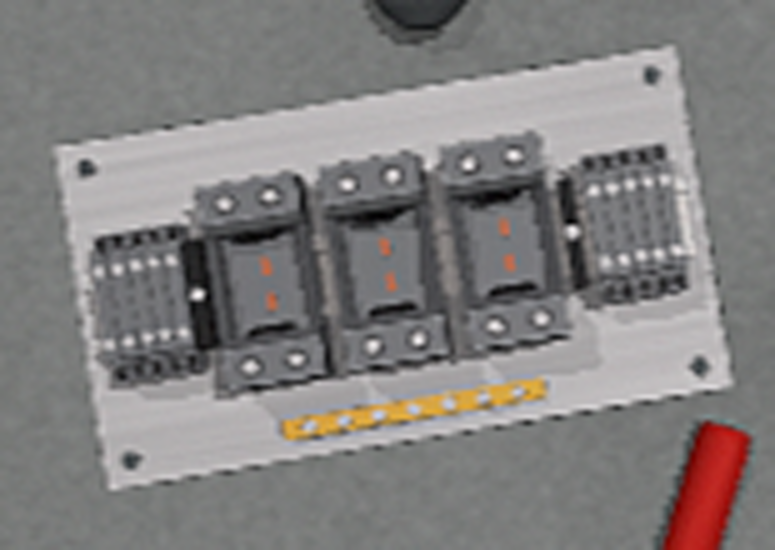

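The crop shows the chosen block at (436,298) is black with a grey label, the other two are green and red. The plate shows three holders at top-view pixels of about (247,251), (272,247) and (296,243), with the rail nearly along world y. Now measuring.

```bash
cat > m.py <<'E'
from h import *
def load(fn): return pickle.load(open('pics/'+fn+'.pkl','rb'))
def comp(mask,pt):
    n,l,s,cen=cv2.connectedComponentsWithStats(mask.astype(np.uint8))
    k=l[int(pt[1]),int(pt[0])]; return (l==k).astype(np.uint8),s[k],cen[k]
E
python3 - <<'E'
from m import *
T=load('top0.png');S=load('scene0.png')
for nm,c,roi,pt,th in(('top',T,None,(437,298),75),('scene',S,None,(245,170),75)):
    im=c['pixels'].astype(int)
    # label
    g=im.max(2)
    if nm=='top': sl=(slice(284,314),slice(418,452))
    else: sl=(slice(160,196),slice(232,256))
    print(nm); 
    print(g[sl][:16:1,:] if nm=='scene' else g[sl][::1])
E
```

```text
top
[[126 123 121 ... 123 123 128]
 [124 124 125 ... 124 128 127]
 [123 124 125 ... 127 127 125]
 ...
 [123 121 118 ... 120 121 125]
 [121 118 118 ... 123 120 125]
 [123 122 122 ... 121 122 124]]
scene
[[ 99 100 101 100 100  99  99 102 101  99 101 100  98  97  97 100  98  95
   90  81  92  85  87  87]
 [101 100 100  99  99 100  98 100  99 100 100 100  98 100  98  98  98  98
   89  87  94  87  86  86]
 [101 100  99 100 101  99 100 100 101  99  98  99  97  97  96  97  98  98
   89  93  88  86  85  86]
 [100 101 102 101  99 101  82  80  79  80  77  80  82  85  89  90  91  98
   91  90  91  86  86  85]
 [ 99 101 101  99 101  98  44  26  33  39  38  38  46  50  60  62  60  78
   72  68  83  87  87  86]
 [100 100 100 102 103  92  30  19  55  58  58  54  54  55  48  46  43  27
   25  26  70  91  89  87]
 [101 101 100 101 101  69  23  32  79  80  82  81  80  79  73  71  63  23
   11  14  65 110  91  85]
 [104 101  99 100  92  43  19  51  79  81  81  81  81  80  81  80  56  19
   14  20  74 122  91  86]
 [104 102 101 102  80  25  29  71  80  82  80  79  79  80  81  80  36  16
   12  27  75 129 100  87]
 [102 101 102 101  69  27  51  80  83  79  81  80  81  80  80  74  28  14
   11  25  64 121 104  87]
 [101 101 101  90  42  19  64  81  80  80  82  80  81  82  80  56  20  13
   11  27  45  95  89  86]
 [102 102 101  69  22  28  72  81  82  81  81  82  82  80  79  34  17  14
   16  23  37  84  81  84]
 [103 104 101  43  17  36  70  74  74  77  80  82  81  82  75  26  15  11
   22  19  30  92  84  90]
 [103 104  92  31  16  26  47  51  53  59  64  64  65  65  54  21  16  13
   26  26  31  99 101  99]
 [102 101  74  26  14  18  21  21  20  24  22  25  26  30  22  16  13  21
   31  28  26  89  99  99]
 [101 100  63  19  13  13  13  13  15  15  10  11  16  15  16  16  14  31
   29  17  21  77  97  98]]
```

```bash
python3 - <<'E'
from m import *
T=load('top0.png');S=load('scene0.png')
for nm,c,pt in(('top',T,(439,298)),('scene',S,(244,170))):
    g=c['pixels'].max(2)
    m,s,cen=comp(g>(70 if nm=='top' else 50),pt); print(nm,'label',s,cen)
    cn=cv2.findContours(m,0,2)[0][0][:,0].astype(float)
    W=np.array([onz(c,u,v,.064)[:2] for u,v in cn])
    r=cv2.minAreaRect((W*1000).astype(np.float32)); print(r)
    ys,xs=np.nonzero(m); W=np.array([onz(c,u,v,.064)[:2] for u,v in zip(xs,ys)]); print('mean',W.mean(0))
    w,v=np.linalg.eigh(np.cov(W.T)); print('std',np.sqrt(w*12),'ax(long)',np.degrees(np.arctan2(v[1,1],v[0,1])))
    # plate
    im=c['pixels'].astype(int)
    m=(im.min(2)>(150 if nm=='top' else 135))&(im.max(2)-im.min(2)<25)
    n,l,st_,ce=cv2.connectedComponentsWithStats(m.astype(np.uint8))
    roi=[k for k in range(1,n) if 190<ce[k][0]<450 and 190<ce[k][1]<310 and st_[k][4]>20]
    m=np.isin(l,roi); ys,xs=np.nonzero(m)
    W=np.array([onz(c,u,v,.003)[:2] for u,v in zip(xs,ys)])
    r=cv2.minAreaRect((W*1000).astype(np.float32)); print('plate',r,[np.round(proj(c,[*(p/1000),.003]),1) for p in cv2.boxPoints(r)])
    cv2.imwrite(f'pics/pm_{nm}.png',m*255)
E
```

```text
top label [432 291  14  16 152] [438.73026316 298.57894737]
((467.37139892578125, -298.0909423828125), (30.425161361694336, 22.979257583618164), 15.049530982971191)
mean [ 0.46736465 -0.29815063]
std [0.02328447 0.03098762] ax(long) -165.33647809225866
plate ((577.7811279296875, 67.32505798339844), (159.21546936035156, 290.8849182128906), 9.826555252075195) [array([215.8, 292.5]), array([341.1, 271.6]), array([329.6, 203.6]), array([205.2, 224.1])]
scene label [     0      0    640    480 289272] [314.9089542  248.76530048]
((324.0820617675781, -194.553955078125), (1694.6719970703125, 2159.551025390625), 23.444612503051758)
mean [ 0.5562726  -0.07047617]
std [1.46739423 1.55364034] ax(long) 54.05202069021709
plate ((624.9821166992188, 181.0050048828125), (24.589094161987305, 55.18601989746094), 10.021185874938965) [array([424.2, 289.6]), array([398.2, 285.1]), array([396.7, 293.9]), array([422.9, 298.6])][ WARN:0@0.833] global loadsave.cpp:1063 imwrite_ Unsupported depth image for selected encoder is fallbacked to CV_8U.
```

```bash
python3 - <<'E'
from m import *
c=load('scene0.png'); im=c['pixels'].astype(int); g=im.max(2)
roi=np.zeros_like(g,bool); roi[165:175,237:250]=1
g2=np.where(roi,g,0)
m,s,cen=comp(g2>60,(244,170)); print(s,cen)
ys,xs=np.nonzero(m); W=np.array([onz(c,u,v,.064)[:2] for u,v in zip(xs,ys)]); print('mean',W.mean(0))
w,v=np.linalg.eigh(np.cov(W.T)); print(np.sqrt(w*12),np.degrees(np.arctan2(v[1,1],v[0,1])))
print(im[262,295:312].min(1), im[285,425:445].min(1))
m=(im.min(2)>108); m[:215]=0;m[305:]=0;m[:,:290]=0;m[:,445:]=0
n,l,s,ce=cv2.connectedComponentsWithStats(m.astype(np.uint8)); k=1+s[1:,4].argmax(); m=l==k; print(s[k])
cn=np.concatenate([x[:,0] for x in cv2.findContours(m.astype(np.uint8),0,1)[0]]).astype(float)
W=np.array([onz(c,u,v,.003)[:2] for u,v in cn]); r=cv2.minAreaRect((W*1000).astype(np.float32)); print('plate',r)
cv2.imwrite('pics/pm.png',m.astype(np.uint8)*255)
b=np.array([.5778,.0673,.003]);R=np.radians(9.83);ex=np.array([np.cos(R),np.sin(R),0]);ey=np.array([-np.sin(R),np.cos(R),0])
T=load('top0.png')
for nm,cc in(('top',T),('scene',c)):
    d=cc['pixels'][:,:,::-1].copy()
    P=lambda x,y,z:tuple(int(round(q)) for q in proj(cc,[*(b+ex*x+ey*y)[:2],z])*4)
    d=cv2.resize(d,None,fx=4,fy=4,interpolation=cv2.INTER_CUBIC)
    for x in(-.08,.08):
        for y in(-.145,.145): cv2.circle(d,P(x,y,.003),4,(0,0,255),1)
    for k in(-1,0,1):
        q=np.array([P(x,k*.054+y,.053) for x,y in((-.018-.005,-.017),(.023,-.017),(.023,.017),(-.023,.017))]); cv2.polylines(d,[q],True,(0,255,0),1)
        q=np.array([P(x,k*.054+y,.063) for x,y in((-.045,-.022),(.045,-.022),(.045,.022),(-.045,.022))]); cv2.polylines(d,[q],True,(0,255,255),1)
    d=d[780:1220,800:1400] if nm=='top' else d[870:1220,1180:1780]
    cv2.imwrite(f'pics/ov_{nm}.png',d)
E
```

```text
[238 166  11   8  66] [242.81818182 169.27272727]
mean [ 0.46820274 -0.29592065]
[0.0212654  0.02880691] -165.9064908311262
[ 97  96  95  96  96 104 133 129 128 126 127 126 127 126 105 105 106] [135 135 135 135 136 135 135 109  96  98  99  98  97  97  95  93  93  95
  94  93]
[ 296  242  142   60 2334]
plate ((577.9230346679688, 69.00902557373047), (162.20455932617188, 289.7852478027344), 9.723526954650879)
```

View pics/ov_top.png

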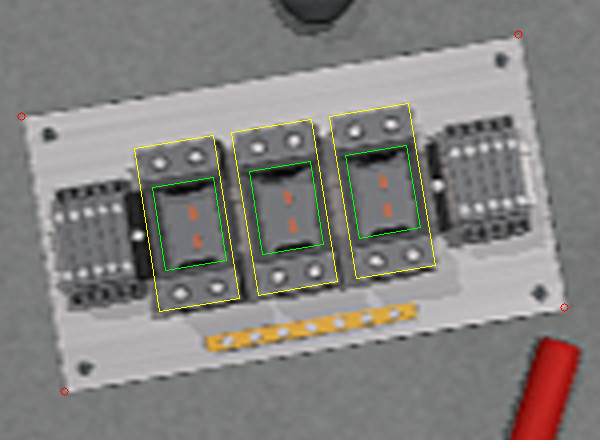

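View pics/ov_scene.png

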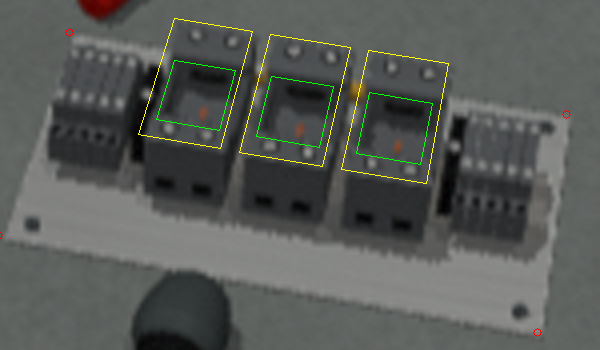

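Both views agree within 2 mm: plate (0.578, 0.068) at 9.8°, cartridge (0.468, -0.297) with its long axis at 14.5°. The green overlay fits the pockets. Next is a move helper and the clearances to neighbours.

```bash
cat >> h.py <<'E'
from scipy.spatial.transform import Rotation as Ro
def goal(*G):
    """(pos, tool-y angle deg)-> shift/turn fractions, tool pointing down"""
    o=st(); R=np.array(o['orientation'])
    for p,a in G:
        a=np.radians(a); y=np.array([np.cos(a),np.sin(a),0]); z=np.array([0,0,-1.]); Rt=np.c_[np.cross(y,z),y,z]
        s=R.T@(np.array(p)-o['ee_pos'])/.4; w=Ro.from_matrix(R.T@Rt).as_rotvec()/(2*np.pi)
        print(np.round(s,4).tolist(),np.round(w,4).tolist())
E
python3 - <<'E'
from m import *
T=load('top0.png')
for u,v,z in((398,318,.064),(438,341,.064),(496,222,.1),(520,215,.18),(120,246,.1),(330,300,.01)): print(onz(T,u,v,z))
print(env.get_obs()['joint_pos'])
goal(((.38,.30,.27),30),((.50,0,.27),-75.5),((.468,-.297,.2),-75.5))
E
```

```text
[ 0.42489222 -0.20942515  0.064     ]
[ 0.37598501 -0.29596178  0.064     ]
[ 0.63183465 -0.41171306  0.1       ]
[ 0.63817116 -0.42942081  0.18      ]
[0.57517545 0.38212331 0.1       ]
[ 0.45959467 -0.06405081  0.01      ]
[-1.38072366  0.70704719 -0.02760452  1.48492583  0.02198556  0.95087441
 -0.07552039]
t 0.1 p [0.132  0.5594 0.2278] F [ 0.14 -0.16 -0.85] M [-0.01  0.   -0.  ] w 0.0857
[-0.7523, -0.4889, -0.1051] [-0.0001, 0.0001, 0.1298]
[-1.2166, -1.1499, -0.1044] [-0.0, 0.0002, 0.4228]
[-1.3093, -1.8907, 0.0713] [-0.0, 0.0002, 0.4228]
```

Emit:
{"name": "carry_out", "arguments": {"plan": [[[-0.15,-0.1,-0.1],[0,0,0.026],0.35],[[-0.3,-0.2,-0.1],[0,0,0.052],0.35],[[-0.45,-0.3,-0.1],[0,0,0.078],0.35],[[-0.6,-0.4,-0.1],[0,0,0.104],0.35],[[-0.75,-0.5,-0.1],[0,0,0.13],0.35]]}}

```text
clock: 0.72
ee_pos: [0.3407, 0.3356, 0.268]
orientation: [[-0.494, 0.869, 0.0], [0.869, 0.494, 0.0], [-0.0, 0.0, -1.0]]
ft_force: [0.8, 1.4, 0.0]
gripper_width: 0.0557
```

```bash
python3 - <<'E'
from h import *
goal(((.46,.15,.27),-20),((.50,0,.27),-75.5),((.468,-.297,.2),-75.5))
E
```

```text
t 0.725 p [0.3407 0.3356 0.268 ] F [0.77 1.37 0.  ] M [ 0.03 -0.03 -0.05] w 0.0557
[-0.5506, 0.0299, -0.0049] [0.0, -0.0, 0.1378]
[-0.9261, -0.0685, -0.0049] [0.0, -0.0, 0.292]
[-1.532, -0.505, 0.17] [0.0, -0.0, 0.292]
```

Emit:
{"name": "carry_out", "arguments": {"plan": [[[-0.17,0.01,0],[0,0,0.04],0.35],[[-0.32,0.02,0],[0,0,0.068],0.35],[[-0.46,0.02,0],[0,0,0.097],0.35],[[-0.6,0.0,0],[0,0,0.126],0.35],[[-0.74,-0.03,0],[0,0,0.155],0.35]]}}

```text
clock: 1.35
ee_pos: [0.4774, 0.0729, 0.2678]
orientation: [[0.409, 0.913, -0.0], [0.913, -0.409, -0.0], [-0.0, -0.0, -1.0]]
ft_force: [0.4, 0.6, -0.1]
gripper_width: 0.0555
```

```bash
python3 - <<'E'
from h import *
goal(((.50,0,.27),-75.5),((.468,-.297,.2),-75.5))
E
```

```text
t 1.35 p [0.4774 0.0729 0.2678] F [ 0.36  0.63 -0.05] M [-0.   -0.01 -0.03] w 0.0555
[-0.1433, 0.1261, -0.0054] [0.0, 0.0, 0.1427]
[-0.8536, 0.3567, 0.1697] [0.0, 0.0, 0.1427]
```

Emit:
{"name": "carry_out", "arguments": {"plan": [[[-0.17,0.07,0],[0,0,0.029],0.35],[[-0.32,0.14,0.02],[0,0,0.058],0.35],[[-0.47,0.2,0.05],[0,0,0.087],0.35],[[-0.62,0.26,0.09],[0,0,0.116],0.35],[[-0.76,0.32,0.12],[0,0,0.1427],0.35]]}}

```text
clock: 1.98
ee_pos: [0.4714, -0.2354, 0.2239]
orientation: [[0.968, 0.251, -0.0], [0.251, -0.968, 0.0], [-0.0, -0.0, -1.0]]
ft_force: [0.9, 0.8, -0.4]
gripper_width: 0.0555
```

```bash
python3 - <<'E'
from h import *
goal(((.468,-.297,.12),-75.5),)
E
```

```text
t 1.975 p [ 0.4714 -0.2354  0.2239] F [ 0.86  0.8  -0.43] M [ 0.06 -0.08 -0.02] w 0.0555
[-0.0469, 0.1469, 0.2596] [-0.0, 0.0, 0.0001]
```

Emit:
{"name": "carry_out", "arguments": {"plan": [[[-0.03,0.1,0.07],[0,0,0],0.35],[[-0.046,0.146,0.15],[0,0,0],0.35],[[-0.046,0.146,0.22],[0,0,0],0.35],[[-0.046,0.146,0.22],[0,0,0],0.35],[[-0.046,0.146,0.22],[0,0,0],0.35]]}}

```text
clock: 2.6
ee_pos: [0.4692, -0.2949, 0.1374]
orientation: [[0.967, 0.256, 0.001], [0.256, -0.967, -0.001], [0.0, 0.001, -1.0]]
ft_force: [-0.5, -0.4, 0.4]
gripper_width: 0.0553
```

```bash
python3 - <<'E'
from h import *
goal(((.468,-.297,.05),-75.5),)
for n,r in(('top',(230,340,370,500)),('scene',(60,220,180,320))):
    c=snap(n,n+'1.png'); d=cv2.imread('pics/'+n+'1.png')[r[0]:r[1],r[2]:r[3]]
    cv2.imwrite('pics/c3'+n+'.png',cv2.resize(d,None,fx=3,fy=3,interpolation=cv2.INTER_CUBIC))
E
```

```text
t 2.6 p [ 0.4692 -0.2949  0.1374] F [-0.47 -0.44  0.37] M [0.05 0.   0.  ] w 0.0553
[-0.0044, 0.0042, 0.2186] [0.0001, -0.0001, 0.001]
```

View pics/c3top.png

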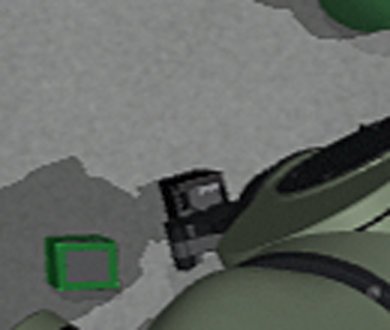

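View pics/c3scene.png

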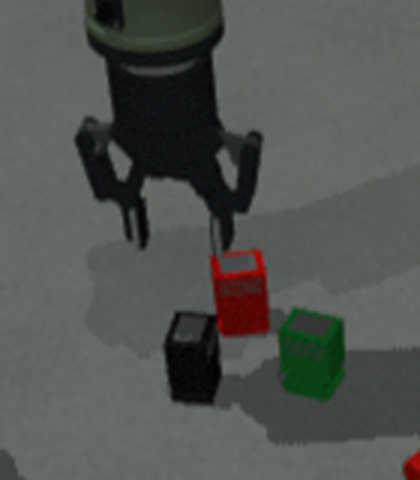

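The scene view shows the jaws straddling above the black block. Descending.

Emit:
{"name": "carry_out", "arguments": {"plan": [[[-0.004,0.004,0.07],[0,0,0.001],0.35],[[-0.004,0.004,0.13],[0,0,0.001],0.35],[[-0.004,0.004,0.18],[0,0,0.001],0.35],[[-0.004,0.004,0.214],[0,0,0.001],0.35],[[-0.004,0.004,0.214],[0,0,0.001],0.35]]}}

```text
clock: 3.32
ee_pos: [0.4678, -0.2967, 0.0508]
orientation: [[0.968, 0.25, -0.0], [0.25, -0.968, 0.0], [-0.0, -0.0, -1.0]]
ft_force: [0.3, -0.3, 0.8]
gripper_width: 0.0556
```

```bash
python3 - <<'E'
from h import *
goal(((.468,-.297,.052),-75.5),)
E
```

```text
t 3.325 p [ 0.4678 -0.2967  0.0508] F [ 0.27 -0.29  0.76] M [ 0.03 -0.06 -0.01] w 0.0556
[0.0004, 0.0009, -0.003] [-0.0, 0.0, -0.0001]
```

Emit:
{"name": "carry_out", "arguments": {"plan": [[[0,0,0],[0,0,0],0.6],[[0,0,0],[0,0,0],0.8],[[0,0,0],[0,0,0],0.9],[[0,0,0],[0,0,0],0.9],[[0,0,0],[0,0,0],0.9]], "force": 60}}

```text
clock: 3.95
ee_pos: [0.4682, -0.297, 0.052]
orientation: [[0.968, 0.25, 0.001], [0.25, -0.968, -0.001], [0.001, 0.001, -1.0]]
ft_force: [-0.9, 1.0, 8.9]
gripper_width: 0.032
```

Emit:
{"name": "carry_out", "arguments": {"plan": [[[0,0,-0.05],[0,0,0],0.9],[[0,0,-0.1],[0,0,0],0.9],[[0,0,-0.2],[0,0,0],0.9],[[0,0,-0.3],[0,0,0],0.9],[[0,0,-0.3],[0,0,0],0.9]]}}

```text
clock: 4.58
ee_pos: [0.4686, -0.2974, 0.1736]
orientation: [[0.968, 0.25, 0.004], [0.25, -0.968, -0.002], [0.003, 0.003, -1.0]]
ft_force: [0.5, -1.0, -2.6]
gripper_width: 0.0323
```

```bash
python3 - <<'E'
from h import *
st(); print(env.get_obs()['joint_pos'])
b=np.array([.5778,.0681]);R=np.radians(9.78)
ey=np.array([-np.sin(R),np.cos(R)])
for k in(1,0,-1): print(b+ey*.054*k)
goal(((.52,-.1,.2),-80.2),((.5778,.0681,.2),-80.2))
c=snap('scene','scene2.png'); cv2.imwrite('pics/c4.png',cv2.resize(c['pixels'][60:220,180:320,::-1],None,fx=4,fy=4,interpolation=cv2.INTER_CUBIC)[:600])
E
```

```text
t 4.575 p [ 0.4686 -0.2974  0.1736] F [ 0.49 -0.95 -2.62] M [-0.01  0.03  0.03] w 0.0323
[ 0.23183889  0.81312008  0.55649465  1.64688949 -0.54383793  0.83620904
 -0.29896829]
[0.56862726 0.12131523]
[0.5778 0.0681]
[0.58697274 0.01488477]
t 4.575 p [ 0.4686 -0.2974  0.1736] F [ 0.49 -0.95 -2.62] M [-0.01  0.03  0.03] w 0.0323
[0.2481, -0.4454, -0.0667] [0.0005, -0.0005, 0.013]
[0.4932, -0.8162, -0.0672] [0.0005, -0.0005, 0.013]
```

View pics/c4.png

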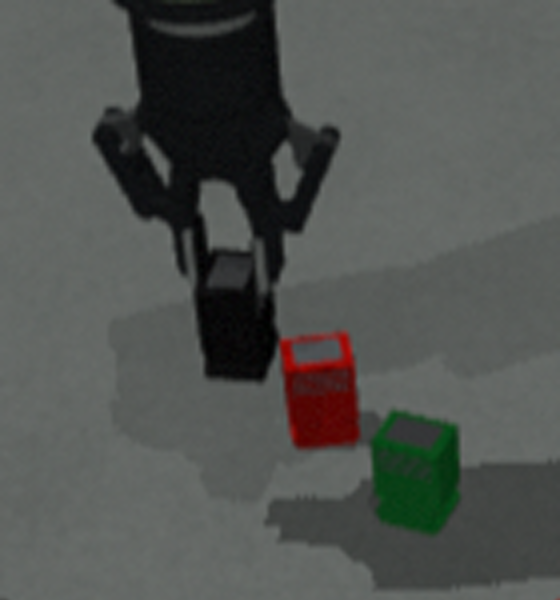

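Cartridge is gripped upright and lifted (width 32 mm, seen at about (242,135) in the scene view). Moving above the middle holder.

Emit:
{"name": "carry_out", "arguments": {"plan": [[[0.07,-0.12,-0.03],[0,0,0.004],0.9],[[0.14,-0.24,-0.06],[0,0,0.008],0.9],[[0.21,-0.36,-0.06],[0,0,0.013],0.9],[[0.28,-0.48,-0.06],[0,0,0.013],0.9],[[0.35,-0.59,-0.06],[0,0,0.013],0.9]]}}

```text
clock: 5.25
ee_pos: [0.5443, -0.0311, 0.1939]
orientation: [[0.985, 0.17, -0.001], [0.17, -0.985, 0.0], [-0.001, -0.0, -1.0]]
ft_force: [0.4, 0.2, -1.3]
gripper_width: 0.032
```

```bash
python3 - <<'E'
from h import *
goal(((.5778,.0681,.15),-80.2))if 0 else goal(((.5778,.0681,.15),-80.2),)
E
```

```text
t 5.25 p [ 0.5443 -0.0311  0.1939] F [ 0.42  0.21 -1.28] M [-0.03 -0.03  0.03] w 0.032
[0.125, -0.23, 0.1097] [-0.0001, 0.0002, 0.0]
```

Emit:
{"name": "carry_out", "arguments": {"plan": [[[0.07,-0.12,0.03],[0,0,0],0.9],[[0.11,-0.2,0.06],[0,0,0],0.9],[[0.125,-0.227,0.1],[0,0,0],0.9],[[0.125,-0.227,0.11],[0,0,0],0.9],[[0.125,-0.227,0.11],[0,0,0],0.9]]}}

```text
clock: 5.88
ee_pos: [0.5779, 0.0632, 0.1508]
orientation: [[0.986, 0.168, -0.0], [0.168, -0.986, -0.001], [-0.001, 0.001, -1.0]]
ft_force: [-0.2, 0.1, -1.6]
gripper_width: 0.0318
```

```bash
python3 - <<'E'
from h import *
goal(((.5778,.0681,.15),-80.2),)
for n,r in(('top',(190,340,190,390)),('scene',(160,310,270,470))):
    c=snap(n,n+'3.png'); d=cv2.imread('pics/'+n+'3.png')[r[0]:r[1],r[2]:r[3]]
    cv2.imwrite('pics/c5'+n+'.png',cv2.resize(d,None,fx=4,fy=4,interpolation=cv2.INTER_CUBIC))
E
```

```text
t 5.875 p [0.5779 0.0632 0.1508] F [-0.24  0.14 -1.56] M [0.   0.02 0.05] w 0.0318
[0.0018, -0.0122, 0.0019] [0.0001, 0.0001, -0.0003]
```

View pics/c5top.png

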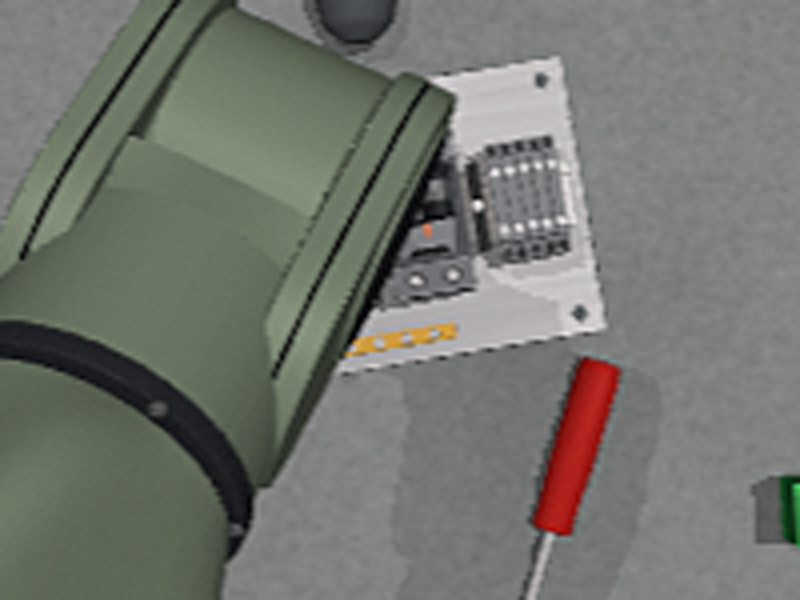

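View pics/c5scene.png

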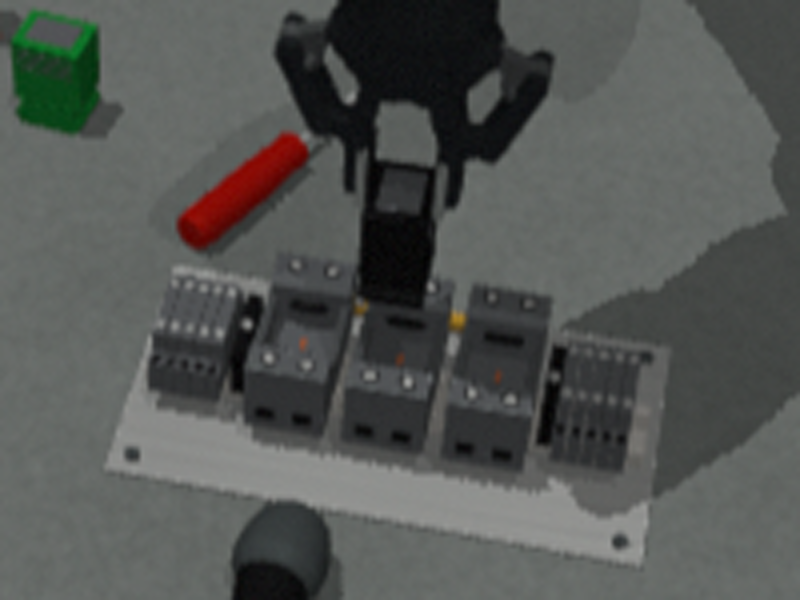

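```bash
python3 - <<'E'
from m import *
goal(((.5778,.0681,.15),-80.2),)
o=env.get_obs(); p=o['ee_pos']
c=snap('scene','scene4.png'); g=c['pixels'].max(2)
q=proj(c,[p[0],p[1],p[2]+.012]); print(q)
u,v=q.astype(int); print(g[v-9:v+10,u-10:u+11])
E
```

```text
t 5.975 p [0.5782 0.0634 0.1513] F [ 0.05  0.33 -1.62] M [-0.02 -0.01  0.01] w 0.0321
[0.0009, -0.0116, 0.0033] [0.0001, -0.0001, -0.0003]
[369.94436503 207.17877389]
[[55 67 71 22 24 77 98 97 97 97 95 96 97 98 99 98 95 95 97 95 53]
 [65 79 67 22 20 62 80 79 84 88 90 97 95 95 95 96 97 97 98 95 40]
 [65 81 66 24 11 23 33 34 46 59 60 73 75 76 77 83 87 89 96 89 35]
 [72 80 65 21  7  5 15 20 21 20 18 19 22 28 30 45 59 60 73 62 41]
 [79 81 58 18  9 10 11 30 39 34 32 29 28 25 22 19 20 19 21 28 53]
 [80 80 49 17  6  4 15 41 48 47 47 47 47 42 40 37 34 32 10 18 64]
 [80 82 50 19  6  9 17 47 49 49 49 47 49 49 47 49 49 44 13 20 66]
 [80 81 45 19  4  9 30 49 48 48 51 49 46 47 46 51 49 38 11 23 72]
 [79 80 37 13 10 14 41 51 53 51 56 52 47 47 49 48 45 31 11 26 79]
 [80 82 37 11 10 21 50 57 57 58 57 57 52 49 51 54 50 21  8 31 80]
 [79 80 37  9  5 27 57 59 58 56 58 57 55 52 58 57 45 18 10 36 79]
 [83 80 34  9 13 34 56 57 57 57 56 58 58 57 57 58 43 13 11 33 80]
 [83 78 28 13 15 45 58 59 58 59 55 57 57 58 57 57 39 12 10 43 81]
 [86 74 24 17 19 45 55 63 67 66 57 57 58 58 59 57 28  7 16 48 81]
 [95 75 27 19 17 33 42 56 61 61 49 46 51 53 54 53 22 10 18 56 80]
 [95 64 23 18 16 19 19 25 21 24 23 24 26 33 38 40 15  7 19 62 78]
 [94 43 18 17 17 13 13 15 18 18 18 17 12 15 15 12 10  6 19 51 71]
 [96 42 10 12  9  8  7 12 14 14 20 17 13 12  7 12 11 15 19 34 70]
 [97 43  9 10  9 11  8 10 13 10 10  9 12  7 12 10 16 11 24 31 83]]
```

```bash
cat >> m.py <<'E'
def label(c,p,h=.012,dx=0):
    q=proj(c,[p[0],p[1],p[2]+h]); u,v=np.round(q).astype(int)
    g=c['pixels'].max(2).astype(float); roi=np.zeros(g.shape,bool); roi[v-7:v+8,u-6:u+8]=1
    m,s,cen=comp((g>30)&roi,(u,v)); ys,xs=np.nonzero(m)
    W=np.array([onz(c,a,b,p[2]+h)[:2] for a,b in zip(xs,ys)]); w,V=np.linalg.eigh(np.cov(W.T))
    print('label px',s,'mean',W.mean(0),'size',np.sqrt(w*12),'ang',np.degrees(np.arctan2(V[1,1],V[0,1])))
    return W.mean(0)
E
python3 - <<'E'
from m import *
p=env.get_obs()['ee_pos']; c=load('scene4.png')
m=label(c,p)
R=np.radians(9.75);ex=np.array([np.cos(R),np.sin(R)]);ey=np.array([-np.sin(R),np.cos(R)])
d=m-p[:2]; print('label-TCP plate axes mm',1e3*d@ex,1e3*d@ey)
d=np.array([.5779,.0690])-m; print('to go',1e3*d@ex,1e3*d@ey, d)
E
```

```text
label px [364 202  13  12 119] mean [0.5790884  0.06402317] size [0.02249255 0.03206164] ang -174.6769045054485
label-TCP plate axes mm 0.8657322852737805 0.1710202094833907
to go -0.3284083058048355 5.10619736081115 [-0.0011884   0.00497683]
```

Emit:
{"name": "carry_out", "arguments": {"plan": [[[-0.001,-0.0128,0.02],[0,0,0],0.9],[[-0.001,-0.0128,0.045],[0,0,0],0.9],[[-0.001,-0.0128,0.072],[0,0,0],0.9],[[-0.001,-0.0128,0.072],[0,0,0],0.9]]}}

```text
clock: 6.52
ee_pos: [0.5765, 0.0695, 0.121]
orientation: [[0.985, 0.17, -0.001], [0.17, -0.985, -0.0], [-0.002, 0.0, -1.0]]
ft_force: [0.1, -0.1, -1.2]
gripper_width: 0.0319
```

```bash
python3 - <<'E'
from m import *
goal(((.577,.0684,.118),-80.23),)
p=env.get_obs()['ee_pos']; 
c=snap('scene','scene5.png'); m=label(c,p)
goal(((.577,.0684,.118),-80.23),)
R=np.radians(9.75);ex=np.array([np.cos(R),np.sin(R)]);ey=np.array([-np.sin(R),np.cos(R)])
d=np.array([.5779,.0690])-m; print('to go',1e3*d@ex,1e3*d@ey, d)
cv2.imwrite('pics/c6.png',cv2.resize(c['pixels'][190:300,300:440,::-1],None,fx=5,fy=5,interpolation=cv2.INTER_CUBIC))
E
```

```text
t 6.525 p [0.5765 0.0695 0.121 ] F [ 0.08 -0.08 -1.22] M [-0.01 -0.06  0.01] w 0.0319
[0.0008, 0.003, 0.0075] [0.0, 0.0002, 0.0]
label px [366 213  13  12 118] mean [0.57740337 0.06991403] size [0.02261158 0.03213108] ang -171.48038349654934
t 6.575 p [0.5768 0.0695 0.1217] F [ 0.28 -0.35 -2.02] M [ 0.03  0.02 -0.04] w 0.0323
[0.0001, 0.0027, 0.0091] [0.0, 0.0001, 0.0]
to go 0.3346701299463039 -0.9849327620816833 [ 0.00049663 -0.00091403]
```

View pics/c6.png

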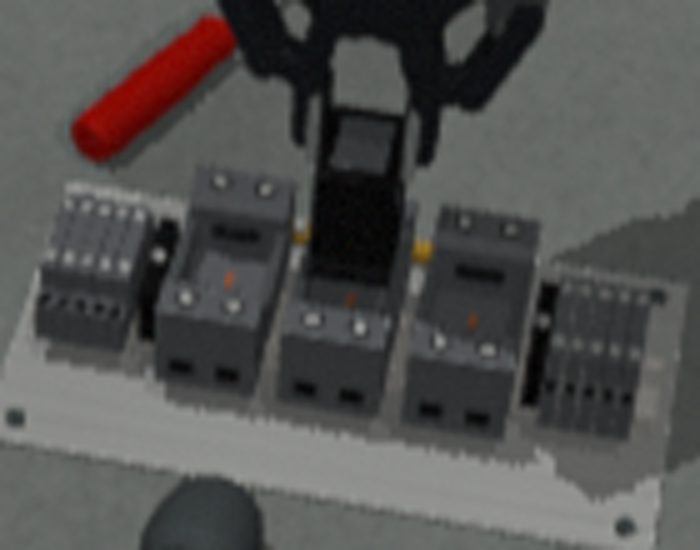

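Emit:
{"name": "carry_out", "arguments": {"plan": [[[0.0005,0.0025,0],[0,0,0],0.9],[[0.0005,0.0025,0.012],[0,0,0],0.9],[[0.0005,0.0025,0.024],[0,0,0],0.9],[[0.0005,0.0025,0.034],[0,0,0],0.9],[[0.0005,0.0025,0.034],[0,0,0],0.9]]}}

```text
clock: 7.2
ee_pos: [0.5771, 0.0687, 0.1081]
orientation: [[0.985, 0.17, -0.001], [0.17, -0.985, -0.0], [-0.001, 0.0, -1.0]]
ft_force: [0.8, -0.8, -1.3]
gripper_width: 0.0322
```

```bash
python3 - <<'E'
from m import *
goal(((.577,.0684,.100),-80.23),)
E
```

```text
t 7.2 p [0.5771 0.0687 0.1081] F [ 0.8  -0.75 -1.26] M [ 0.06  0.01 -0.02] w 0.0322
[-0.0004, 0.0006, 0.0202] [0.0, 0.0001, 0.0001]
```

Emit:
{"name": "carry_out", "arguments": {"plan": [[[0,0.0006,0.006],[0,0,0],0.9],[[0,0.0006,0.012],[0,0,0],0.9],[[0,0.0006,0.018],[0,0,0],0.9],[[0,0.0006,0.018],[0,0,0],0.9]]}}

```text
clock: 7.7
ee_pos: [0.5772, 0.0685, 0.101]
orientation: [[0.985, 0.17, -0.0], [0.17, -0.985, -0.0], [-0.0, 0.0, -1.0]]
ft_force: [-0.4, -0.9, -1.1]
gripper_width: 0.0323
```

```bash
python3 - <<'E'
from m import *
goal(((.577,.0684,.084),-80.23),)
E
```

```text
t 7.7 p [0.5772 0.0685 0.101 ] F [-0.43 -0.88 -1.13] M [-0.    0.01  0.  ] w 0.0323
[-0.0006, 0.0, 0.0425] [0.0, 0.0001, 0.0001]
```

Emit:
{"name": "carry_out", "arguments": {"plan": [[[0,0,0.004],[0,0,0],0.9],[[0,0,0.008],[0,0,0],0.9],[[0,0,0.008],[0,0,0],0.9]]}}

```text
clock: 8.07
ee_pos: [0.5774, 0.0684, 0.0981]
orientation: [[0.985, 0.17, 0.0], [0.17, -0.985, -0.0], [0.0, 0.0, -1.0]]
ft_force: [0.6, 0.1, 1.4]
gripper_width: 0.0321
```

Emit:
{"name": "carry_out", "arguments": {"plan": [[[0,0,0.003],[0,0,0],0.9],[[0,0,0.003],[0,0,0],0.9]]}}

```text
clock: 8.32
ee_pos: [0.5775, 0.0684, 0.0971]
orientation: [[0.985, 0.17, 0.001], [0.17, -0.985, -0.0], [0.001, 0.0, -1.0]]
ft_force: [-0.1, -0.6, 4.8]
gripper_width: 0.0322
```

Emit:
{"name": "carry_out", "arguments": {"plan": [[[0,0,0.003],[0,0,0],0.9],[[0,0,0.003],[0,0,0],0.9]]}}

```text
clock: 8.57
ee_pos: [0.5776, 0.0684, 0.0959]
orientation: [[0.985, 0.17, 0.001], [0.17, -0.985, -0.0], [0.001, 0.0, -1.0]]
ft_force: [-0.1, -0.1, 5.8]
gripper_width: 0.032
```

Emit:
{"name": "carry_out", "arguments": {"plan": [[[0,0,0.003],[0,0,0],0.9],[[0,0,0.003],[0,0,0],0.9]]}}

```text
clock: 8.82
ee_pos: [0.5775, 0.0684, 0.0947]
orientation: [[0.985, 0.17, 0.001], [0.17, -0.985, -0.0], [0.001, 0.0, -1.0]]
ft_force: [0.4, -0.7, 5.5]
gripper_width: 0.0321
```

Emit:
{"name": "carry_out", "arguments": {"plan": [[[0,0,0.003],[0,0,0],0.9],[[0,0,0.003],[0,0,0],0.9]]}}

```text
clock: 9.07
ee_pos: [0.5773, 0.0684, 0.0931]
orientation: [[0.985, 0.17, -0.0], [0.17, -0.985, -0.0], [-0.0, 0.0, -1.0]]
ft_force: [0.2, 0.0, 1.9]
gripper_width: 0.0319
```

Emit:
{"name": "carry_out", "arguments": {"plan": [[[0,0,0.003],[0,0,0],0.9],[[0,0,0.003],[0,0,0],0.9]]}}

```text
clock: 9.32
ee_pos: [0.5772, 0.0685, 0.0918]
orientation: [[0.985, 0.17, -0.0], [0.17, -0.985, -0.0], [-0.0, 0.0, -1.0]]
ft_force: [0.3, -0.4, -1.4]
gripper_width: 0.0322
```

Emit:
{"name": "carry_out", "arguments": {"plan": [[[0,0,0.003],[0,0,0],0.9],[[0,0,0.003],[0,0,0],0.9]]}}

```text
clock: 9.57
ee_pos: [0.5772, 0.0685, 0.0906]
orientation: [[0.985, 0.17, -0.0], [0.17, -0.985, -0.0], [-0.0, 0.0, -1.0]]
ft_force: [0.5, -0.7, -2.0]
gripper_width: 0.032
```

Emit:
{"name": "carry_out", "arguments": {"plan": [[[0,0,0.003],[0,0,0],0.9],[[0,0,0.006],[0,0,0],0.9],[[0,0,0.006],[0,0,0],0.9]]}}

```text
clock: 9.95
ee_pos: [0.577, 0.0685, 0.088]
orientation: [[0.985, 0.17, -0.001], [0.17, -0.985, -0.0], [-0.001, -0.0, -1.0]]
ft_force: [1.0, -0.5, -7.7]
gripper_width: 0.0321
```

Emit:
{"name": "carry_out", "arguments": {"plan": [[[0,0,0.003],[0,0,0],0.9],[[0,0,0.006],[0,0,0],0.9],[[0,0,0.006],[0,0,0],0.9]]}}

```text
clock: 10.32
ee_pos: [0.5773, 0.0684, 0.0861]
orientation: [[0.985, 0.17, 0.0], [0.17, -0.985, -0.0], [0.0, 0.0, -1.0]]
ft_force: [0.1, -0.1, -1.8]
gripper_width: 0.0322
```

Emit:
{"name": "carry_out", "arguments": {"plan": [[[0,0,0.004],[0,0,0],0.9],[[0,0,0.004],[0,0,0],0.9]]}}

```text
clock: 10.58
ee_pos: [0.5773, 0.0684, 0.0844]
orientation: [[0.985, 0.17, -0.0], [0.17, -0.985, -0.0], [-0.0, 0.0, -1.0]]
ft_force: [0.5, -0.1, -2.2]
gripper_width: 0.0322
```

Emit:
{"name": "carry_out", "arguments": {"plan": [[[0,0,0.003],[0,0,0],0.9],[[0,0,0.003],[0,0,0],0.9]]}}

```text
clock: 10.82
ee_pos: [0.5775, 0.0685, 0.084]
orientation: [[0.985, 0.17, 0.001], [0.17, -0.985, 0.0], [0.001, -0.0, -1.0]]
ft_force: [-3.0, 0.9, 13.0]
gripper_width: 0.0322
```

Floor reached at TCP z 0.084 (13 N). Holding a moment, then tugging gently upward.

Emit:
{"name": "carry_out", "arguments": {"plan": [[[0,0,0],[0,0,0],0.9],[[0,0,-0.003],[0,0,0],0.9],[[0,0,-0.006],[0,0,0],0.9],[[0,0,-0.008],[0,0,0],0.9]]}}

```text
clock: 11.32
ee_pos: [0.5773, 0.0685, 0.0864]
orientation: [[0.985, 0.17, -0.0], [0.17, -0.985, -0.0], [-0.0, 0.0, -1.0]]
ft_force: [0.9, 0.5, -2.8]
gripper_width: 0.0319
```

Emit:
{"name": "carry_out", "arguments": {"plan": [[[0,0,-0.002],[0,0,0],0.9],[[0,0,-0.002],[0,0,0],0.9]]}}

```text
clock: 11.58
ee_pos: [0.5771, 0.0685, 0.0868]
orientation: [[0.985, 0.17, -0.001], [0.17, -0.985, -0.0], [-0.001, 0.0, -1.0]]
ft_force: [1.0, -0.1, -12.7]
gripper_width: 0.0317
```

Emit:
{"name": "carry_out", "arguments": {"plan": [[[0,0,0],[0,0,0],0.9],[[0,0,0],[0,0,0],0.9]]}}

```text
clock: 11.82
ee_pos: [0.5771, 0.0685, 0.0869]
orientation: [[0.985, 0.17, -0.001], [0.17, -0.985, -0.0], [-0.001, 0.0, -1.0]]
ft_force: [1.7, -0.5, -16.3]
gripper_width: 0.032
```

Emit:
{"name": "carry_out", "arguments": {"plan": [[[0,0,0],[0,0,0],0.9],[[0,0,0],[0,0,0],0.9],[[0,0,0],[0,0,0],0.9]]}}

```text
clock: 12.2
ee_pos: [0.5771, 0.0685, 0.087]
orientation: [[0.985, 0.17, -0.001], [0.17, -0.985, -0.0], [-0.001, 0.0, -1.0]]
ft_force: [0.7, -1.4, -19.1]
gripper_width: 0.032
```

The catches hold, but the tug is creeping up (integral action), so I'm backing off to about 10 N.

Emit:
{"name": "carry_out", "arguments": {"plan": [[[0,0,0.002],[0,0,0],0.9]]}}

```text
clock: 12.32
ee_pos: [0.5775, 0.0685, 0.0867]
orientation: [[0.985, 0.17, 0.001], [0.17, -0.985, 0.0], [0.001, 0.0, -1.0]]
ft_force: [0.2, 1.5, -4.3]
gripper_width: 0.032
```

Emit:
{"name": "carry_out", "arguments": {"plan": [[[0,0,0],[0,0,0],0.9]]}}

```text
clock: 12.45
ee_pos: [0.5775, 0.0685, 0.0867]
orientation: [[0.985, 0.17, 0.001], [0.17, -0.985, 0.0], [0.001, 0.0, -1.0]]
ft_force: [1.4, 0.8, -8.0]
gripper_width: 0.0317
```

Emit:
{"name": "carry_out", "arguments": {"plan": [[[0,0,0],[0,0,0],0.9],[[0,0,0],[0,0,0],0.9]]}}

```text
clock: 12.7
ee_pos: [0.5775, 0.0685, 0.0867]
orientation: [[0.985, 0.17, 0.001], [0.17, -0.985, -0.0], [0.001, 0.0, -1.0]]
ft_force: [0.3, 0.2, -5.8]
gripper_width: 0.0316
```

Emit:
{"name": "carry_out", "arguments": {"plan": [[[0,0,0.0003],[0,0,0],0.9],[[0,0,0.0003],[0,0,0],0.9]]}}

```text
clock: 12.95
ee_pos: [0.5775, 0.0684, 0.0865]
orientation: [[0.985, 0.17, 0.0], [0.17, -0.985, -0.0], [0.0, 0.0, -1.0]]
ft_force: [0.3, 0.7, -2.8]
gripper_width: 0.0318
```

Emit:
{"name": "carry_out", "arguments": {"plan": [[[0,0,-0.0015],[0,0,0],0.9],[[0,0,-0.0015],[0,0,0],0.9]]}}

```text
clock: 13.2
ee_pos: [0.5772, 0.0684, 0.0867]
orientation: [[0.985, 0.17, -0.0], [0.17, -0.985, -0.0], [-0.0, 0.0, -1.0]]
ft_force: [1.4, 0.3, -8.8]
gripper_width: 0.0319
```

Emit:
{"name": "carry_out", "arguments": {"plan": [[[0,0,0],[0,0,0],0.9],[[0,0,0],[0,0,0],0.9]]}}

```text
clock: 13.45
ee_pos: [0.5772, 0.0684, 0.0868]
orientation: [[0.985, 0.17, -0.0], [0.17, -0.985, -0.0], [-0.0, 0.0, -1.0]]
ft_force: [2.5, -0.2, -11.0]
gripper_width: 0.032
```

Emit:
{"name": "carry_out", "arguments": {"plan": [[[0,0,0],[0,0,0],0.9],[[0,0,0],[0,0,0],0.9]]}}

```text
clock: 13.7
ee_pos: [0.5772, 0.0684, 0.0868]
orientation: [[0.985, 0.17, -0.0], [0.17, -0.985, -0.0], [-0.0, 0.0, -1.0]]
ft_force: [2.4, -0.5, -12.5]
gripper_width: 0.0319
```

Clean tug of 9–12 N held over 0.5 s without movement. Pressing home and letting go.

Emit:
{"name": "carry_out", "arguments": {"plan": [[[0,0,0.005],[0,0,0],0.9],[[0,0,0.009],[0,0,0],0.9],[[0,0,0.009],[0,0,0],0.9]]}}

```text
clock: 14.08
ee_pos: [0.5776, 0.0685, 0.084]
orientation: [[0.985, 0.17, 0.001], [0.17, -0.985, 0.0], [0.001, -0.0, -1.0]]
ft_force: [-2.4, 1.3, 8.9]
gripper_width: 0.0321
```

```bash
python3 - <<'E'
from h import *
st()
E
```

```text
t 14.075 p [0.5776 0.0685 0.084 ] F [-2.45  1.27  8.9 ] M [0.08 0.56 0.  ] w 0.0321
```

Home again (0.084). Opening, then rising straight up.

Emit:
{"name": "carry_out", "arguments": {"plan": [[[0,0,0],[0,0,0],0.7],[[0,0,0],[0,0,0],0.45],[[0,0,0],[0,0,0],0.35],[[0,0,0],[0,0,0],0.35]]}}

```text
clock: 14.58
ee_pos: [0.5773, 0.0685, 0.0833]
orientation: [[0.985, 0.17, 0.0], [0.17, -0.985, -0.0], [0.0, 0.0, -1.0]]
ft_force: [0.6, -0.3, -0.7]
gripper_width: 0.0553
```

Emit:
{"name": "carry_out", "arguments": {"plan": [[[0,0,-0.04],[0,0,0],0.35],[[0,0,-0.1],[0,0,0],0.35],[[0,0,-0.2],[0,0,0],0.35],[[0,0,-0.3],[0,0,0],0.35],[[0,0,-0.3],[0,0,0],0.35]]}}

```text
clock: 15.2
ee_pos: [0.5782, 0.0682, 0.2067]
orientation: [[0.985, 0.17, 0.005], [0.17, -0.985, 0.0], [0.005, 0.001, -1.0]]
ft_force: [0.0, -0.4, -0.9]
gripper_width: 0.0553
```

```bash
python3 - <<'E'
from m import *
p=st()['ee_pos']
c=snap('scene','scene6.png'); m=label(c,np.array([.5775,.0685,.084]))
cv2.imwrite('pics/c7.png',cv2.resize(c['pixels'][160:310,270:470,::-1],None,fx=4,fy=4,interpolation=cv2.INTER_CUBIC))
E
```

```text
t 15.2 p [0.5782 0.0682 0.2067] F [ 0.01 -0.39 -0.93] M [-0.03  0.04 -0.03] w 0.0553
label px [364 224  14  14 144] mean [0.57514702 0.06826147] size [0.02453845 0.04068009] ang -165.0371533769906
```

View pics/c7.png

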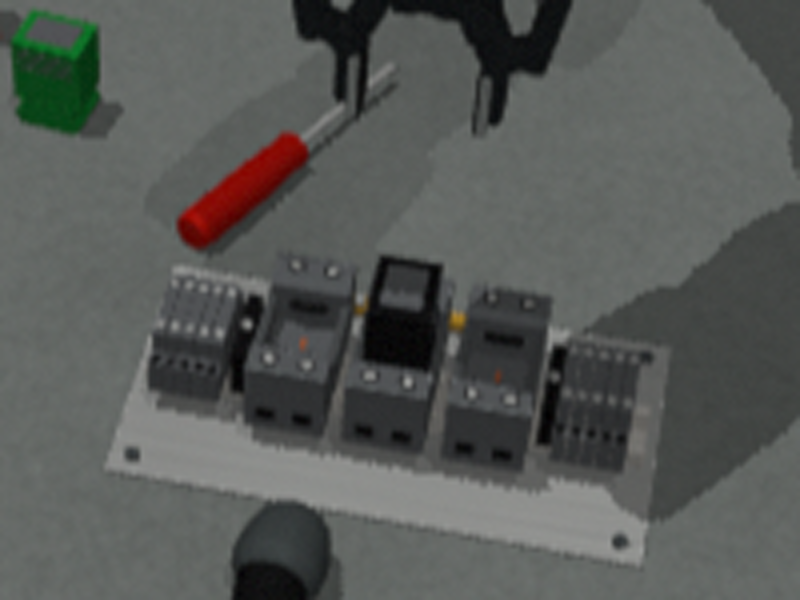

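The view shows the cartridge upright in the middle holder at about (371,237). The gripper is clear above it, and the screwdriver, microphone and green block have not moved. Handing in.

```bash
python3 - <<'E'
from h import *
print(env.hand_in()); st()
E
```

```text
the job is handed in; nothing more can be done
None
the job is handed in; nothing more can be done
```

The cartridge is fully home and let go of in the middle holder, which held the tug. I handed the job in at 15.2 s and no verdict is reported. I did not need to try the other two holders.

- **Insertion:** I pushed it straight down past the catches to the floor at TCP z 0.084 m, with 13 N on the floor.
- **First tug:** it crept from 11 N up to about 17 N net (19 N on the wrist sensor), more than the intended 10 N. The catches held, so I backed off.
- **Second tug:** it read 9 to 12.5 N on the wrist sensor (about 2 N of that is the cartridge's weight) for over 0.5 s. The cartridge stayed 2.8 mm up against the catches.
- **Last checks:** after the tug I pressed it home again (TCP z back at 0.084 m), opened the gripper and rose clear. The final picture shows it upright in the holder. The screwdriver, microphone and green block, all in that crop, had not moved; I did not re-check the two bottles at the end.

Two readings disagreed with what I expected:
- **Push to click:** it sampled at only about 6 to 7.5 N, between the ranges given for a good and a tired holder. The readings were sparse and may have missed the peak, so I went by the tug.
- **Final label measurement:** it was distorted because the mask merged with the rim, giving about 2 mm off in x, so I did not rely on it.

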